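Load the tube shaker and pin its hold-down bar

TASK

Load the rack of tubes, kept upright, into the nest on the shaker, swing the hold-down bar over the tubes until the hole in its end lines up with the hole in the post, and push the T-handled locking pin down through both until its collar sits flat on the bar. Leave everything else on the bench where it stands.

Things in the scene. Friction and masses are not known exactly. Their poses are not given: they have to be found in the camera images.
- shaker: the tube shaker, fixed: white housing 190 x 240 mm, 49 high; aluminium platform on it, top face 72 mm above the bench, with the nest, two posts and the hold-down bar. Origin: centre of its underside, on the bench. z up, x across the nest (control panel on the -x side), y along it; the pivot post stands at y = -80 mm, the post with the hole at y = +80 mm
- nest (a point): centre of the nest on the platform, 72 mm above the bench: four corner angles, 14 mm high, leave a place of 64 mm (shaker x) by 126 mm (shaker y), open in the middle of every side; axes as the shaker
- post_hole (a point): mouth of the upright round hole in the top of the post: post 30 x 30 mm, its top 148 mm above the bench; hole 14 mm in diameter, 87 mm deep; axes as the shaker
- bar (a joint): angle of the hold-down bar about its upright pivot, rad: 0 = along the nest, its hole exactly over the post's hole; positive = swung out towards the shaker's -x side, anticlockwise from above (range -0.35 to 2.4, no stop at 0). Turns freely with slight friction (0.06 N m) and stays where it is left
- bar_hole (a point): centre of the 14 mm hole in the bar's free end, on its top face, 157 mm above the bench, 160 mm from the pivot. Aluminium bar, 24 mm wide (34 at the hole), 8 mm thick, underside 149 mm above the bench, 5 mm above the tube caps. This point's y axis runs along the bar from pivot to free end, z up
- bar_knob (a point): middle of the upright round black knob that turns the bar: 18 mm in diameter, 34 mm high (157 to 191 mm above the bench); this point lies 174 mm above the bench, 95 mm from the pivot and 65 mm from the bar's hole. Axes as bar_hole
- rack_mid (a point): the grey tube rack with eight capped tubes (two rows of four), loose, about 0.4 kg: body 58 mm (its x) by 120 mm (its y), 52 mm high, tube caps up to 72 mm. This point lies on its middle axis 30 mm above its underside; z up. It may be put in either way round
- rack: the same rack; origin at the centre of its underside
- rest: pipette rest, fixed: base 90 mm (its x) by 160 mm (its y); two white combs across it at x = -35 and +35 mm, 6 mm thick, teeth up to 46 mm above the bench, five notches each, 14 mm wide, floors 34 mm above the bench, at y = -60, -30, 0, 30, 60 mm. The pin lies in those at y = -30 or +30, the glass rod in the other ones. Origin: centre of its underside
- pin_mid (a point): the locking pin, loose, about 0.12 kg; this point is the middle of its steel shank, on its axis. Shank 12 mm in diameter, 95 mm long; x points from handle to nose: bullet nose ends at x = +47.5 mm (tapers to 5 mm over the last 14 mm), collar's under face at x = -47.5 mm. Starts level in the rest, handle on the robot's side, axis 40 mm above the bench
- pin_handle (a point): middle of the pin's grey T-handle, at x = -63.5 mm on the pin's axis: 70 mm long (pin's y), 16 x 16 mm in section. Between it and the shank is the collar, 24 mm in diameter, 8 mm thick. Fully home the collar lies on the bar, so this point is 173 mm above the bench. Axes as pin_mid
- pin: the same pin; origin and axes as pin_mid
- rod: glass stirring rod, 8 mm in diameter, 200 mm long, lying in the rest parallel to the pin 60 mm away (leave alone). Origin at its middle
- bottle: bystander (leave alone): amber reagent bottle, 68 mm across, 150 high; origin at the centre of its underside
- wash: bystander (leave alone): white plastic bottle with narrow neck, 66 mm across, 155 high; origin at the centre of its underside
- beaker: bystander (leave alone): glass beaker, 72 mm across, 85 high; origin at the centre of its underside
- jar: bystander (leave alone): white screw-top jar, 60 mm across, 65 high; origin at the centre of its underside
- tipbox: bystander (leave alone): pipette-tip box with green perforated top, 82 x 122 mm, 58 high; origin at the centre of its underside
- deepwell: bystander (leave alone): white deep-well plate, 86 x 128 mm, 38 high; origin at the centre of its underside

How it is judged:
By the outcome, as a careful person would: the job done as asked, in the order asked, and still so for the second after the job is handed in, with the robot touching nothing.
It also fails if it takes over 72 s, if anything falls off the work surface, if the arm or the gripper's body presses on something with over 40 N, if the wrist force passes 120 N, or if a joint passes its speed limit or range.

ROBOT

A 6-joint arm with a two-finger parallel gripper is mounted at the origin on the work surface. World frame = base frame: x ahead of the robot, y to its left, z up, the work surface at z = 0. Lengths are in m, angles in degrees, forces in N, time in s.
With the tool pointing down it reaches from about 0.3 to 0.75 m from the base axis. Payload 8.5 kg.
Tool frame: the origin (TCP) lies at the very end of the fingers, on their centre line; the grasp point (between the pads) lies 19 mm behind it; z points along the fingers, y is the line along which they close (so a half turn about z gives the same grasp; the last joint's range is limited). The gripper opens to 85 mm and grips with 20 to 120 N. Pads are 22 mm wide; open, the fingers measure 114 mm over their backs; the gripper's body (76 mm by 85 mm) begins 54 mm behind the grasp point. The pads swing forward as they close: fully open they stand 13 mm farther back than shut.
Start: joints at [-77.08, 21.807, 74.336, -0, 83.858, -12.336], TCP at [0.235, -0.497, 0.231] pointing down, gripper open.
Joint ranges: [-178.18, 178.18], [-50.72, 133.34], [12.68, 142.11], [-81.47, 261.47], [9.98, 163.14], [-165.26, 165.26]. Speed limits (degrees/s): [136.94, 136.94, 180, 180, 180, 180].

INTERFACE

Orientations are given as a 3x3 rotation matrix whose columns are the frame's x, y, z axes.
In Python, from rig import env, imaging gives the robot as it stands. The module is installed in compiled form; this text tells all that it offers.
- The arm moves only by the tool arm_command, never from a script. Its arguments are lists of equal length, an entry for each row: "turn": the turn, a rotation vector about the tool's x, y, z in units of 5 degrees (1.0 is 5 degrees), a list of three; "xyz": the shift along the tool's x, y, z in units of 50 mm (1.0 is 50 mm), a list of three; "claw": the finger opening in mm, from 0 to 85.4. A call has 1 to 12 rows; each row shifts and turns the commanded pose from where the row before left it, along the tool's axes as they then stand; what a row does not reach is not made up. A row lasts 1/10 s, in which the tool goes at most 50 mm and 8.59 degrees, less where a joint would pass 70% of its speed; a pose out of reach is approached as far as the arm can. A call is refused whole if a number of a shift passes 1 or a number of a turn 1, either way. A call with a gripper value outside its range is refused whole. The fingers move at their own pace and stop on an object; "squeeze" is the grip in N (left out, the last holds). Time passes only in rows, so rows that do not move let the fingers close. It gives the time, the measured TCP pose, the force, the opening and the grip force at its end, in the units of the state.
- env.observe(): the state, without advancing time (a new reading comes with each control period).
- imaging.get_image(name): name is "scene" or "top" or "wrist"; returns (picture, depth): 384x512x3 uint8, blue, green, red; 384x512 float32, m along the optical axis (not along the pixel's ray), 0 where there is no reading.
- imaging.camera_info(name): a dict with "camera_matrix" (3x3 intrinsics, pixels), "k1" (the pictures are not rectified: a ray, as slopes to the right and down, at radius r is drawn at 1 + k1 r^2 times it, then the intrinsics apply), "rvec" (rotation vector, rad) and "tvec" (3), from world to camera coordinates, as OpenCV has them. Camera axes: x right, y down, z forward; pixel columns grow to the right and rows downward; lengths in m; the calibration is good to about 2 mm. A picture is of the moment at which its call begins: read the wrist's pose just before it. camera_info takes no time and is no camera call; for the wrist camera it gives the pose at the moment of the call.
- env.close_job(): hands the job in; it is judged then, once.
The state is a dict: "time_s": time; "q": joint angles; "qvel": joint speeds; "joint_efforts": joint torques, N m; "position": TCP position; "tool_rot": TCP orientation; "ft_force": force on the tool from outside, world axes, zero at the start; "wrist_torque": the same for the moment, N m; "grip_width": finger opening in m; "gripper_force": force on a finger pad.
Only numpy, scipy, OpenCV 4.12 (cv2) and the standard library are available. Lean on these libraries where they do the work, as an engineer would, in place of code of your own. Each camera call takes 0.05 s, during which the arm holds its last target. There are 200 camera calls.

## Working session

There is one attempt and no reset: what is moved stays moved. The work goes in short steps, Python scripts to look and compute and a tool call to move; the robot and the scene stay as the last step left them, time stands still between calls to the robot, and variables do not carry over. Pictures are saved under pics/ and viewed, at most 13 in all, crops included, and the job is handed in when it is done.

Besides the shell and the picture viewer there is one more tool, called after "Emit:" as name(argument=value, ...) on one line, values as JSON. arm_command: Moves the arm, as the interface text tells. Its arguments: {"type":"object","properties":{"turn":{"type":"array"},"xyz":{"type":"array"},"claw":{"type":"array"},"squeeze":{"type":"number"}},"required":["turn","xyz","claw"]}

```bash
mkdir -p pics
cat > h.py <<'E'
import numpy as np, cv2
from rig import env, imaging
def grab(n):
    ci=imaging.camera_info(n); im,d=imaging.get_image(n); return im,d,ci
def world(ci,d,u,v,z=None):
    """pixel(s)->world, by depth or onto plane z"""
    K=np.array(ci["camera_matrix"],float);u=np.atleast_1d(u).astype(float);v=np.atleast_1d(v).astype(float)
    a=(u-K[0,2])/K[0,0];b=(v-K[1,2])/K[1,1];x,y=a.copy(),b.copy()
    for _ in range(8):
        s=1+ci["k1"]*(x*x+y*y);x,y=a/s,b/s
    R=cv2.Rodrigues(np.array(ci["rvec"],float))[0];t=np.array(ci["tvec"],float).ravel()
    ray=np.stack([x,y,np.ones_like(x)],1)@R;c=-R.T@t
    if z is None: s=d[v.astype(int),u.astype(int)]
    else: s=(z-c[2])/ray[:,2]
    return c+ray*s[:,None]
E
python3 - <<'E'
from h import *
for n in("top","scene"):
    im,d,ci=grab(n); cv2.imwrite(f"pics/{n}0.png",cv2.resize(im,(800,600),interpolation=cv2.INTER_CUBIC) if n=="top" else im)
    np.savez(f"{n}0.npz",im=im,d=d,**{k:np.array(v) for k,v in ci.items()})
    print(n,ci)
s=env.observe();print(s)
E
```

```text
top {'camera_matrix': array([[359.70953256,   0.        , 255.564905  ],
       [  0.        , 359.70953256, 191.9075219 ],
       [  0.        ,   0.        ,   1.        ]]), 'k1': -0.030719668588683954, 'rvec': array([ 2.17584609, -2.15976791,  0.12829755]), 'tvec': array([0.00250364, 0.56298133, 1.06097382])}
scene {'camera_matrix': array([[354.12640458,   0.        , 262.6560837 ],
       [  0.        , 354.12640458, 189.76961522],
       [  0.        ,   0.        ,   1.        ]]), 'k1': -0.10494786957053333, 'rvec': array([ 1.78395653,  2.03842666, -0.59770195]), 'tvec': array([ 0.0782862 , -0.40900253,  1.47833814])}
{'time_s': 0.1, 'q': array([-7.70798642e+01,  2.18370629e+01,  7.43783567e+01,  1.00005158e-03,
        8.38569239e+01, -1.23361162e+01]), 'qvel': array([ 2.81941436e-02, -3.57326184e-02, -1.53499466e-01,  4.23504471e-02,
        3.66399719e-02,  1.33189638e-04]), 'joint_efforts': array([ 3.88799381e-03, -4.49217474e+01, -2.31659442e+01, -1.51978420e-04,
        3.63819694e-03,  2.41884912e-06]), 'position': array([ 0.23460902, -0.49717585,  0.23078623]), 'tool_rot': array([[ 9.04409434e-01,  4.26665567e-01, -2.65400474e-04],
       [ 4.26665553e-01, -9.04408636e-01,  1.23454501e-03],
       [ 2.86707364e-04, -1.22977139e-03, -9.99999203e-01]]), 'ft_force': array([ 0.03613676,  1.05984235, -0.50922826]), 'wrist_torque': array([-0.0193202 , -0.02231031,  0.02832108]), 'gripper_force': 0.0, 'grip_width': 0.08547473898162215}
```

View pics/top0.png

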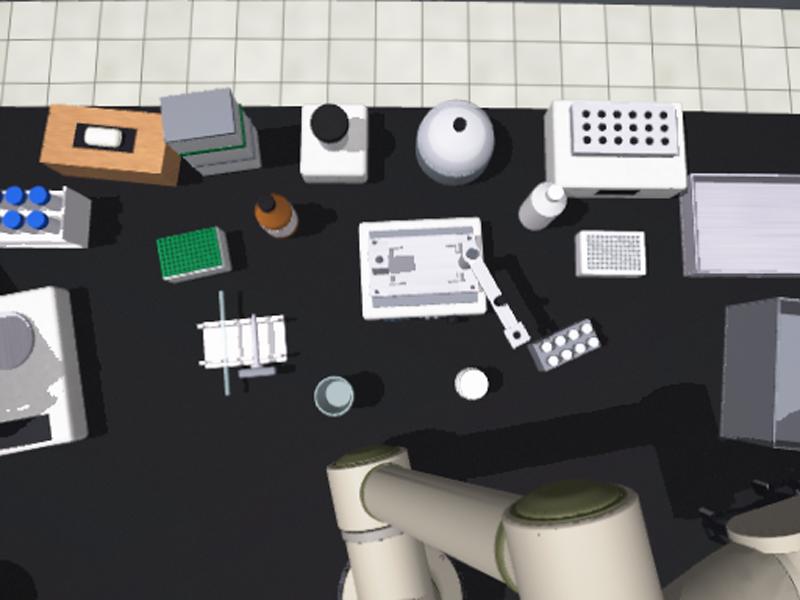

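View pics/scene0.png

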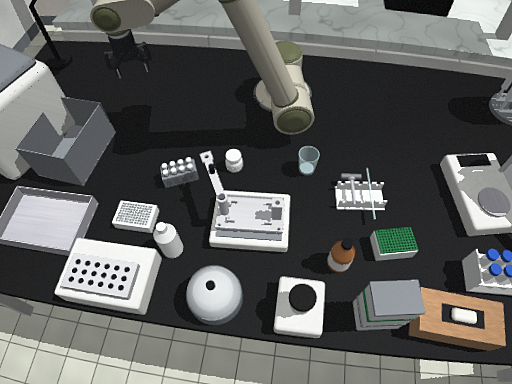

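The top view shows the shaker at about (423,268), with the bar swung towards the robot and its hole at (517,337). The rack is at (566,345), and the rest is at (245,340) with the pin's handle at (257,372). The glass rod is at x≈223. Next I measure these with depth and masks.

Run:
```python
from h import *
z=np.load("top0.npz");im,d=z["im"],z["d"];ci={k:z[k] for k in("camera_matrix","rvec","tvec")};ci["k1"]=float(z["k1"])
V,U=np.mgrid[0:384,0:512];P=world(ci,d,U.ravel(),V.ravel()).reshape(384,512,3);H=P[...,2]
hsv=cv2.cvtColor(im,cv2.COLOR_BGR2HSV)
def roi(x0,y0,x1,y1):
    m=np.zeros((384,512),bool);s=1.5625;m[int(y0/s):int(y1/s),int(x0/s):int(x1/s)]=1;return m&(d>0)
def rect(n,m):
    q=P[m][:,:2];r=cv2.minAreaRect((q*1000).astype(np.float32));print(n,m.sum(),np.round(r[0],1),np.round(r[1],1),round(r[2],1),"med z",np.median(H[m]).round(4),"mean",q.mean(0).round(4))
rect("shaker housing",roi(340,200,500,335)&(H>.035)&(H<.06))
rect("plat",roi(340,200,500,335)&(H>.064)&(H<.08))
rect("post",roi(360,240,410,285)&(H>.135)&(H<.16))
rect("bar",roi(440,230,540,360)&(H>.14)&(H<.165))
rect("knob",roi(440,260,540,340)&(H>.175)&(H<.2))
rect("pivot",roi(440,230,500,275)&(H>.14)&(H<.2))
rect("rackbody",roi(525,310,620,380)&(H>.02)&(H<.085))
rect("caps",roi(535,310,620,380)&(H>.062)&(H<.085))
rect("rest",roi(190,300,300,380)&(H>.025)&(H<.06))
rect("handle",roi(236,362,280,385)&(H>.025)&(H<.06))
for n,b in dict(beaker=(310,370,360,420),jar=(450,360,495,405)).items(): rect(n,roi(*b)&(H>.03))
m=roi(525,310,620,380)&(hsv[...,2]>200)&(H>.05)
n,l,s,c=cv2.connectedComponentsWithStats(m.astype(np.uint8))
print([(s[i,4],world(ci,d,c[i,0],c[i,1],.072)[0,:2].round(3)) for i in range(1,n) if s[i,4]>5])
# dark circles: bar hole & post hole
for nm,b,zz in(("barhole",(505,322,530,350),.157),("posthole",(368,250,392,272),.148)):
    m=roi(*b)&(hsv[...,2]<110)
    n,l,s,c=cv2.connectedComponentsWithStats(m.astype(np.uint8));print(nm,[(s[i,4],c[i].round(1),world(ci,d,c[i,0],c[i,1],zz)[0,:2].round(4)) for i in range(1,n)])
cr=im[130:250,120:400];cv2.imwrite("pics/crop1.png",cv2.resize(cr,None,fx=2.8,fy=2.8,interpolation=cv2.INTER_CUBIC))
```

```text
shaker housing 2267 [621.5 -36.5] [203.4 241.1] 3.1 med z 0.0495 mean [ 0.6164 -0.0294]
plat 2148 [628.1 -35.8] [111.4 205. ] 3.3 med z 0.0716 mean [ 0.6259 -0.0351]
post 114 [623.   43.9] [30.6 29.8] 3.6 med z 0.1474 mean [0.6222 0.0437]
bar 650 [ 561.9 -155.2] [192.5  34.5] 29.0 med z 0.1567 mean [ 0.558 -0.156]
knob 45 [ 549.  -161.5] [16.7 16. ] 84.9 med z 0.1901 mean [ 0.5489 -0.1609]
pivot 207 [ 618.2 -122.1] [61.7 30.8] 24.7 med z 0.1573 mean [ 0.6205 -0.122 ]
rackbody 853 [ 479.3 -311.6] [ 59.  121.5] 24.6 med z 0.0526 mean [ 0.4786 -0.3065]
caps 276 [ 478.9 -311.6] [ 45.9 101.5] 24.6 med z 0.0709 mean [ 0.4791 -0.3112]
rest 630 [487.4 311.4] [150.7 152.6] 5.0 med z 0.0439 mean [0.4694 0.3047]
handle 162 [429.5 278.4] [27.2 71. ] 6.2 med z 0.0469 mean [0.4262 0.2761]
beaker 243 [382.6 125.8] [68.2 69.9] 45.3 med z 0.0753 mean [0.3783 0.1337]
jar 318 [ 405.9 -129.3] [54.7 53.5] 25.8 med z 0.0638 mean [ 0.4058 -0.1283]
[(np.int32(33), array([ 0.508, -0.343])), (np.int32(14), array([ 0.494, -0.23 ])), (np.int32(33), array([ 0.497, -0.317])), (np.int32(31), array([ 0.485, -0.293])), (np.int32(33), array([ 0.483, -0.355])), (np.int32(30), array([ 0.473, -0.267])), (np.int32(30), array([ 0.472, -0.329])), (np.int32(33), array([ 0.46 , -0.304])), (np.int32(30), array([ 0.448, -0.279]))]
barhole [(np.int32(21), array([336.9, 208.4]), array([ 0.5062, -0.2106])), (np.int32(15), array([330.5, 214.1]), array([ 0.4907, -0.1932])), (np.int32(63), array([330.2, 221. ]), array([ 0.4725, -0.1921]))]
posthole [(np.int32(5), array([243.4, 165.8]), array([0.6214, 0.0412]))]
```

View pics/crop1.png

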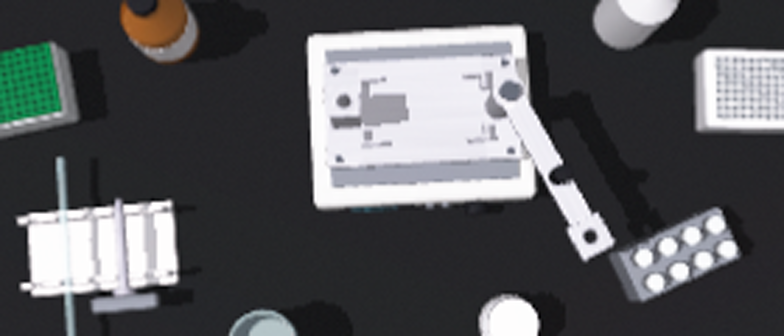

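Emit:
arm_command(turn=[[0,0,0],[0,0,0],[0,0,0],[0,0,0],[0,0,0],[0,0,0],[0,0,0],[0,0,0],[0,0,0],[0,0,0]], xyz=[[0.6,-0.128,0],[0.6,-0.128,0],[0.6,-0.128,0],[0.6,-0.128,0],[0.6,-0.128,0],[0.6,-0.128,0],[0.6,-0.128,0],[0.6,-0.128,0],[0.6,-0.128,0],[0.6,-0.128,0]], claw=[85,85,85,85,85,85,85,85,85,85])

```text
time_s: 1.1
position: [0.4795, -0.3105, 0.231]
tool_rot: [[0.904, 0.427, -0.001], [0.427, -0.904, 0.001], [-0.0, -0.001, -1.0]]
ft_force: [-0.3, -0.4, -0.6]
grip_width: 0.0851
gripper_force: 0.0
```

Emit:
arm_command(turn=[[0,0,-1],[0,0,-1],[0,0,-1],[0,0,-1],[0,0,-1],[0,0,-1],[0,0,-1],[0,0,-1],[0,0,-1],[0,0,-1],[0,0,-1],[0,0,-1]], xyz=[[0,0,0],[0,0,0],[0,0,0],[0,0,0],[0,0,0],[0,0,0],[0,0,0],[0,0,0],[0,0,0],[0,0,0],[0,0,0],[0,0,0]], claw=[85,85,85,85,85,85,85,85,85,85,85,85])

```text
time_s: 2.3
position: [0.4786, -0.3114, 0.2309]
tool_rot: [[0.079, 0.997, -0.001], [0.997, -0.079, 0.001], [0.001, -0.001, -1.0]]
ft_force: [-0.3, 0.3, 0.1]
grip_width: 0.0853
gripper_force: 0.0
```

Emit:
arm_command(turn=[[0,0,-1],[0,0,-1],[0,0,-1],[0,0,-1],[0,0,-1],[0,0,-0.86],[0,0,0],[0,0,0]], xyz=[[0,0,0],[0,0,0],[0,0,0],[0,0,0],[0,0,0],[0,0,0],[0,0,0],[0,0,0]], claw=[85,85,85,85,85,85,85,85])

```text
time_s: 3.1
position: [0.4786, -0.3114, 0.2311]
tool_rot: [[-0.414, 0.91, -0.0], [0.91, 0.414, 0.0], [0.001, -0.0, -1.0]]
ft_force: [0.1, -0.1, -0.6]
grip_width: 0.085
gripper_force: 0.0
```

```bash
cat >> h.py <<'E'
def st():
    s=env.observe();R=s["tool_rot"];print("t",s["time_s"],"p",s["position"].round(4),"q",s["q"].round(1),"yang",np.degrees(np.arctan2(R[1,1],R[0,1])).round(2),"z",R[:,2].round(3),"f",s["ft_force"].round(1),"w",round(s["grip_width"],4),s["gripper_force"]);return s
def togo(target,s=None):
    s=s or env.observe();print("tool shift (50mm):",(s["tool_rot"].T@(np.array(target)-s["position"])/.05).round(3))
def cloud(n):
    im,d,ci=grab(n);V,U=np.mgrid[0:384,0:512];return im,d,ci,world(ci,d,U.ravel(),V.ravel()).reshape(384,512,3)
def rect(n,P,m):
    q=P[m][:,:2];r=cv2.minAreaRect((q*1000).astype(np.float32));print(n,m.sum(),np.round(r[0],1),np.round(r[1],1),round(r[2],1),"z",np.median(P[m][:,2]).round(4),"mean",(q.mean(0)*1000).round(1))
E
python3 - <<'E'
from h import *
s=st();im,d,ci,P=cloud("wrist");cv2.imwrite("pics/w1.png",im)
H=P[...,2];near=(np.hypot(P[...,0]-.4785,P[...,1]+.311)<.085)&(d>0)
rect("body",P,near&(H>.03)&(H<.085)); rect("caps",P,near&(H>.064)&(H<.08)); rect("top",P,near&(H>.045)&(H<.058))
togo([.4785,-.311,.02],s)
E
```

```text
t 3.1 p [ 0.4786 -0.3114  0.2311] q [-44.9  24.   70.9  -0.   85.2 -69.4] yang 24.44 z [-0.  0. -1.] f [ 0.1 -0.1 -0.6] w 0.085 0.0
body 5775 [ 477.2 -310.8] [ 58.2 119.7] 24.5 z 0.0534 mean [ 475.1 -306.2]
caps 2090 [ 477.2 -311. ] [ 46.  102.1] 24.5 z 0.0727 mean [ 476.6 -309.2]
top 3600 [ 477.3 -311.2] [ 58.2 118.9] 24.5 z 0.0528 mean [ 474.6 -305. ]
tool shift (50mm): [7.000e-03 3.000e-03 4.221e+00]
```

View pics/w1.png

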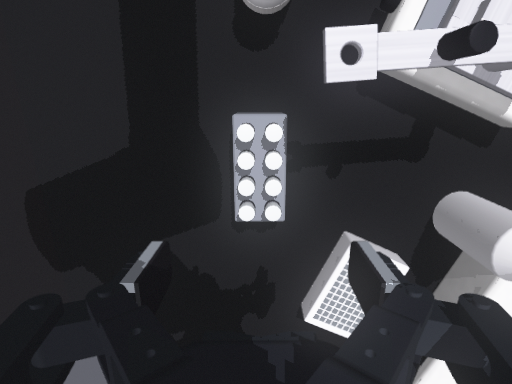

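The wrist view confirms the rack at (260,168) px, which gives centre (0.4772,-0.311) and yaw 24.5°. The bar's hole is at (350,53).

Emit:
arm_command(turn=[[0,0,0],[0,0,0],[0,0,0],[0,0,0],[0,0,0],[0,0,0],[0,0,0],[0,0,0],[0,0,0],[0,0,0],[0,0,0]], xyz=[[0.02,-0.022,0.6],[0,0,0.6],[0,0,0.6],[0,0,0.6],[0,0,0.6],[0,0,0.6],[0,0,0.4],[0,0,0.2],[0,0,0.16],[0,0,0],[0,0,0]], claw=[85,85,85,85,85,85,85,85,85,85,85])

```text
time_s: 4.25
position: [0.4776, -0.3114, 0.0141]
tool_rot: [[-0.415, 0.91, 0.001], [0.91, 0.415, -0.001], [-0.001, 0.0, -1.0]]
ft_force: [0.3, -0.4, -0.5]
grip_width: 0.0849
gripper_force: 0.0
```

Emit:
arm_command(turn=[[0,0,0],[0,0,0],[0,0,0],[0,0,0],[0,0,0],[0,0,0],[0,0,0],[0,0,0],[0,0,0],[0,0,0]], xyz=[[0,0,0],[0,0,0],[0,0,0],[0,0,0],[0,0,0],[0,0,0],[0,0,0],[0,0,0],[0,0,0],[0,0,0]], claw=[70,60,50,50,50,50,50,50,50,50], squeeze=60)

```text
time_s: 5.25
position: [0.4777, -0.3113, 0.0143]
tool_rot: [[-0.416, 0.91, 0.001], [0.91, 0.416, -0.001], [-0.002, 0.001, -1.0]]
ft_force: [0.5, 1.4, 6.6]
grip_width: 0.0575
gripper_force: 65.6
```

Emit:
arm_command(turn=[[0,0,0],[0,0,0],[0,0,0],[0,0,0],[0,0,0],[0,0,0],[0,0,0],[0,0,0],[0,0,0],[0,0,0],[0,0,0]], xyz=[[0,0,-0.1],[0,0,-0.3],[0,0,-0.5],[0,0,-0.6],[0,0,-0.6],[0,0,-0.6],[0,0,-0.6],[0,0,-0.6],[0,0,-0.4],[0,0,-0.1],[0,0,0]], claw=[50,50,50,50,50,50,50,50,50,50,50])

```text
time_s: 6.35
position: [0.4771, -0.3109, 0.2331]
tool_rot: [[-0.416, 0.91, -0.0], [0.91, 0.416, 0.0], [0.0, -0.0, -1.0]]
ft_force: [-1.1, -0.3, -3.3]
grip_width: 0.0574
gripper_force: 64.9
```

Emit:
arm_command(turn=[[0,0,0],[0,0,0],[0,0,0],[0,0,0],[0,0,0],[0,0,0],[0,0,0],[0,0,0],[0,0,0],[0,0,0],[0,0,0],[0,0,0]], xyz=[[0.16,0.2,0],[0.3,0.4,0],[0.36,0.48,0],[0.36,0.48,0],[0.36,0.48,0],[0.36,0.48,0],[0.36,0.48,0],[0.36,0.48,0],[0.36,0.48,0],[0.36,0.48,0],[0.26,0.36,0],[0.16,0.2,0]], claw=[50,50,50,50,50,50,50,50,50,50,50,50])

```text
time_s: 7.55
position: [0.6267, -0.0336, 0.2316]
tool_rot: [[-0.417, 0.909, -0.003], [0.909, 0.417, 0.001], [0.002, -0.002, -1.0]]
ft_force: [-0.6, -0.2, -2.9]
grip_width: 0.0576
gripper_force: 65.0
```

Emit:
arm_command(turn=[[0,0,0.6],[0,0,0.8],[0,0,0.8],[0,0,0.8],[0,0,0.8],[0,0,0.42],[0,0,0],[0,0,0]], xyz=[[0,0,0],[0,0,0],[0,0,0],[0,0,0],[0,0,0],[0,0,0],[0,0,0],[0,0,0]], claw=[50,50,50,50,50,50,50,50])

```text
time_s: 8.35
position: [0.6262, -0.0361, 0.2327]
tool_rot: [[-0.061, 0.998, -0.001], [0.998, 0.061, 0.0], [0.0, -0.001, -1.0]]
ft_force: [-0.1, 0.3, -3.9]
grip_width: 0.0572
gripper_force: 65.0
```

Run:
```python
from h import *
s=st();im,d,ci,P=cloud("wrist");cv2.imwrite("pics/w2.png",im)
H=P[...,2];c=s["position"]
near=(np.hypot(P[...,0]-c[0],P[...,1]-c[1])<.085)&(d>0)
rect("caps",P,near&(H>.275)&(H<.31)); rect("racktop",P,near&(H>.255)&(H<.275))
rect("post",P,(d>0)&(H>.138)&(H<.153)&(np.hypot(P[...,0]-.6225,P[...,1]-.0437)<.03))
rect("plat",P,(d>0)&(H>.064)&(H<.08)&(np.hypot(P[...,0]-.6275,P[...,1]+.036)<.13))
np.savez("w2.npz",P=P)
```

```text
t 8.35 p [ 0.6262 -0.0361  0.2327] q [-14.1  29.8  60.7  -0.   89.6 -17.6] yang 3.51 z [-0.001  0.    -1.   ] f [-0.1  0.3 -3.9] w 0.0572 64.96433973312378
caps 31818 [624.3 -17.3] [128.7  65. ] 3.2 z 0.2915 mean [624.8 -21.8]
racktop 17869 [624.4 -18.2] [84.7 84.4] 3.5 z 0.2712 mean [623.8  -8. ]
post 1581 [621.5  44.4] [29.9 30.1] 2.4 z 0.1488 mean [621.3  44.7]
plat 4657 [621.7  40. ] [110.8  54.2] 3.4 z 0.0727 mean [621.5  39.1]
```

View pics/w2.png

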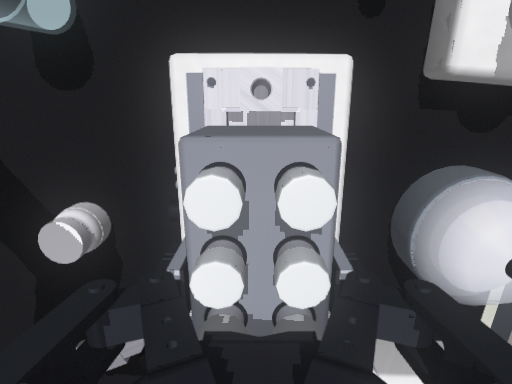

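The wrist view shows the rack held straight above the nest. Its +y edge is about 3.4 mm from the nest limit and the post hole is at (261,90), so it's aligned. Lowering.

Emit:
arm_command(turn=[[0,0,0],[0,0,0],[0,0,0],[0,0,0],[0,0,0],[0,0,0],[0,0,0],[0,0,0],[0,0,0],[0,0,0],[0,0,0]], xyz=[[0,0.01,0.2],[0,0,0.4],[0,0,0.4],[0,0,0.4],[0,0,0.4],[0,0,0.3],[0,0,0.2],[0,0,0.15],[0,0,0.15],[0,0,0.15],[0,0,0.05]], claw=[50,50,50,50,50,50,50,50,50,50,50])

```text
time_s: 9.5
position: [0.6268, -0.0361, 0.0926]
tool_rot: [[-0.06, 0.998, -0.001], [0.998, 0.06, 0.0], [0.0, -0.001, -1.0]]
ft_force: [-1.4, -0.2, -2.8]
grip_width: 0.0574
gripper_force: 65.0
```

Emit:
arm_command(turn=[[0,0,0],[0,0,0],[0,0,0],[0,0,0],[0,0,0]], xyz=[[0,0,0.04],[0,0,0.04],[0,0,0.03],[0,0,0.02],[0,0,0]], claw=[50,50,50,50,50])

```text
time_s: 10.0
position: [0.627, -0.0362, 0.0868]
tool_rot: [[-0.06, 0.998, 0.0], [0.998, 0.06, -0.0], [-0.0, 0.0, -1.0]]
ft_force: [0.1, -0.0, -3.9]
grip_width: 0.0574
gripper_force: 65.0
```

Emit:
arm_command(turn=[[0,0,0],[0,0,0],[0,0,0]], xyz=[[0,0,0.015],[0,0,0.015],[0,0,0]], claw=[50,50,50])

```text
time_s: 10.3
position: [0.6271, -0.0362, 0.0863]
tool_rot: [[-0.06, 0.998, 0.001], [0.998, 0.06, -0.0], [-0.0, 0.001, -1.0]]
ft_force: [-3.7, 0.7, 4.9]
grip_width: 0.0575
gripper_force: 65.9
```

Emit:
arm_command(turn=[[0,0,0],[0,0,0],[0,0,0],[0,0,0],[0,0,0],[0,0,0]], xyz=[[0,0,0],[0,0,0],[0,0,0],[0,0,0],[0,0,0],[0,0,0]], claw=[60,65,72,78,78,78])

```text
time_s: 10.9
position: [0.627, -0.0362, 0.0853]
tool_rot: [[-0.06, 0.998, -0.0], [0.998, 0.06, -0.0], [-0.0, -0.0, -1.0]]
ft_force: [-0.6, 0.3, 0.6]
grip_width: 0.0779
gripper_force: 0.0
```

Emit:
arm_command(turn=[[0,0,0],[0,0,0],[0,0,0],[0,0,0],[0,0,0],[0,0,0],[0,0,0],[0,0,0]], xyz=[[0,0,-0.2],[0,0,-0.5],[0,0,-0.6],[0,0,-0.6],[0,0,-0.6],[0,0,-0.5],[0,0,0],[0,0,0]], claw=[78,78,78,78,78,78,60,40])

```text
time_s: 11.7
position: [0.6269, -0.0361, 0.2358]
tool_rot: [[-0.06, 0.998, 0.001], [0.998, 0.06, -0.0], [-0.0, 0.001, -1.0]]
ft_force: [-0.7, 0.4, -0.3]
grip_width: 0.0511
gripper_force: 0.0
```

Run:
```python
from h import *
s=st()
im,d,ci,P=cloud("wrist");H=P[...,2]
near=(d>0)&(abs(P[...,0]-.6265)<.04)&(abs(P[...,1]+.036)<.064)
rect("rack top w",P,near&(H>.115)&(H<.130)); rect("caps w",P,near&(H>.137)&(H<.149))
im2,d2,ci2,Q=cloud("top");H2=Q[...,2]
rect("caps t",Q,(d2>0)&(abs(Q[...,0]-.6265)<.04)&(abs(Q[...,1]+.036)<.064)&(H2>.130)&(H2<.155))
rect("knob t",Q,(d2>0)&(np.hypot(Q[...,0]-.549,Q[...,1]+.161)<.03)&(H2>.175)&(H2<.21))
```

```text
t 11.7 p [ 0.6269 -0.0361  0.2358] q [-14.1  29.7  60.4   0.   89.9 -17.5] yang 3.46 z [ 0.001 -0.    -1.   ] f [-0.7  0.4 -0.3] w 0.0511 0.0
rack top w 5300 [626.4 -35.7] [ 58.2 118.5] 3.4 z 0.1248 mean [625.9 -27.2]
caps w 3309 [626.2 -36. ] [ 45.6 101.9] 3.4 z 0.1447 mean [626.2 -33.5]
caps t 152 [627.5 -35.9] [102.3  39. ] 89.2 z 0.1435 mean [626.8 -32.2]
knob t 46 [ 548.9 -161.3] [16.7 16.5] 47.1 z 0.19 mean [ 548.8 -160.8]
```

Emit:
arm_command(turn=[[0,0,0],[0,0,0],[0,0,0],[0,0,0],[0,0,0],[0,0,0],[0,0,0]], xyz=[[-0.4,-0.286,0],[-0.4,-0.286,0],[-0.4,-0.286,0],[-0.4,-0.286,0],[-0.4,-0.286,0],[-0.4,-0.286,0],[0,0,0]], claw=[44,44,44,44,44,44,44])

```text
time_s: 12.5
position: [0.5473, -0.163, 0.2344]
tool_rot: [[-0.057, 0.998, -0.002], [0.998, 0.057, 0.001], [0.001, -0.002, -1.0]]
ft_force: [1.0, 0.7, 0.6]
grip_width: 0.0439
gripper_force: 0.0
```

Emit:
arm_command(turn=[[0,0,0],[0,0,0],[0,0,0],[0,0,0],[0,0,0],[0,0,0],[0,0,0],[0,0,0],[0,0,0],[0,0,0]], xyz=[[0,0,0.4],[0,0,0.4],[0,0,0.4],[0,0,0.2],[0,0,0],[0,0,0],[0,0,0],[0,0,0],[0,0,0],[0,0,0]], claw=[44,44,44,44,44,10,10,10,10,10], squeeze=20)

```text
time_s: 13.5
position: [0.5483, -0.1615, 0.1663]
tool_rot: [[-0.06, 0.998, 0.0], [0.998, 0.06, -0.001], [-0.001, 0.0, -1.0]]
ft_force: [-5.0, -0.7, 3.8]
grip_width: 0.0171
gripper_force: 21.2
```

Run:
```python
from h import *
s=st();p=s["position"];R=s["tool_rot"]
piv=np.array([.631,-.1155]);th=np.radians(np.linspace(115.6+3.4,3.4,25))
pts=piv+.095*np.stack([-np.sin(th),np.cos(th)],1)
full=np.c_[pts,np.full(25,p[2])]
print((full[0]-p).round(4)); full[0]=p
print(((np.diff(full,axis=0))@R/.05)[:,:2].round(2).tolist())
```

```text
t 13.5 p [ 0.5483 -0.1615  0.1663] q [-28.2  27.   77.   -0.1  76.  -31.7] yang 3.45 z [ 0.    -0.001 -1.   ] f [-5.  -0.7  3.8] w 0.0171 21.204164028167725
[-0.0004 -0.0001  0.    ]
[[0.15, -0.07], [0.15, -0.05], [0.16, -0.04], [0.16, -0.02], [0.16, -0.01], [0.16, 0.0], [0.16, 0.02], [0.16, 0.03], [0.15, 0.04], [0.15, 0.06], [0.14, 0.07], [0.14, 0.08], [0.13, 0.09], [0.12, 0.1], [0.11, 0.11], [0.1, 0.12], [0.09, 0.13], [0.08, 0.14], [0.07, 0.14], [0.06, 0.15], [0.05, 0.15], [0.03, 0.16], [0.02, 0.16], [0.01, 0.16]]
```

Emit:
arm_command(turn=[[0,0,0],[0,0,0],[0,0,0],[0,0,0],[0,0,0],[0,0,0],[0,0,0],[0,0,0],[0,0,0],[0,0,0],[0,0,0],[0,0,0]], xyz=[[0.15,-0.07,0],[0.15,-0.05,0],[0.16,-0.04,0],[0.16,-0.02,0],[0.16,-0.01,0],[0.16,0.0,0],[0.16,0.02,0],[0.16,0.03,0],[0.15,0.04,0],[0.15,0.06,0],[0.14,0.07,0],[0.14,0.08,0]], claw=[10,10,10,10,10,10,10,10,10,10,10,10])

```text
time_s: 14.7
position: [0.5449, -0.0665, 0.166]
tool_rot: [[-0.061, 0.998, -0.008], [0.998, 0.061, 0.003], [0.004, -0.008, -1.0]]
ft_force: [-20.9, 6.5, 16.4]
grip_width: 0.017
gripper_force: 23.1
```

Emit:
arm_command(turn=[[0,0,0],[0,0,0],[0,0,0],[0,0,0],[0,0,0],[0,0,0],[0,0,0],[0,0,0],[0,0,0],[0,0,0],[0,0,0],[0,0,0]], xyz=[[0.13,0.09,0],[0.12,0.1,0],[0.11,0.11,0],[0.1,0.12,0],[0.09,0.13,0],[0.08,0.14,0],[0.07,0.14,0],[0.06,0.15,0],[0.05,0.15,0],[0.03,0.16,0],[0.02,0.16,0],[0.01,0.15,0]], claw=[10,10,10,10,10,10,10,10,10,10,10,10])

```text
time_s: 15.9
position: [0.625, -0.0169, 0.1652]
tool_rot: [[-0.063, 0.998, -0.002], [0.998, 0.063, 0.005], [0.005, -0.002, -1.0]]
ft_force: [-2.2, 6.4, 1.6]
grip_width: 0.017
gripper_force: 22.0
```

Run:
```python
from h import *
s=st();im,d,ci,P=cloud("wrist");cv2.imwrite("pics/w3.png",im);H=P[...,2]
rect("barend",P,(d>0)&(H>.150)&(H<.163)&(np.hypot(P[...,0]-.6215,P[...,1]-.044)<.035))
im,d,ci,Q=cloud("top");H=Q[...,2]
rect("bar t",Q,(d>0)&(H>.150)&(H<.163)&(np.hypot(Q[...,0]-.6215,Q[...,1]-.044)<.04))
```

```text
t 15.9 p [ 0.625  -0.0169  0.1652] q [-12.5  32.3  67.6   0.3  80.3 -16.1] yang 3.59 z [-0.002  0.005 -1.   ] f [-2.2  6.4  1.6] w 0.017 22.029043436050415
barend 5938 [621.   35.1] [34.2 52. ] 3.6 z 0.1578 mean [620.9  37.8]
bar t 126 [623.1  22.6] [37.7 32.9] 76.8 z 0.1565 mean [624.2  24.8]
```

View pics/w3.png

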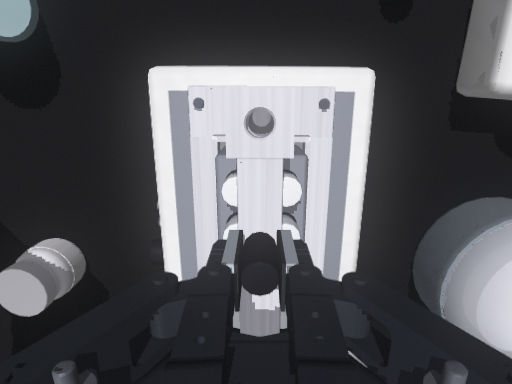

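The bar now lies along the nest, with its hole at (260,122) px and about 1 mm off the earlier post centre. I'll release and rise for a straight-down look at the two holes.

Emit:
arm_command(turn=[[0,0,0],[0,0,0],[0,0,0],[0,0,0],[0,0,0],[0,0,0],[0,0,0]], xyz=[[0,0,0],[0,0,0],[0,0,0],[0,0,-0.4],[0,0,-0.4],[0,0,-0.3],[0,0,0]], claw=[30,40,40,40,40,40,40])

```text
time_s: 16.7
position: [0.6264, -0.021, 0.2224]
tool_rot: [[-0.06, 0.998, 0.004], [0.998, 0.06, -0.001], [-0.001, 0.004, -1.0]]
ft_force: [-0.3, 0.3, -0.2]
grip_width: 0.0401
gripper_force: 0.0
```

Run:
```python
from h import *
s=st();im,d,ci,P=cloud("wrist");H=P[...,2]
R=cv2.Rodrigues(ci["rvec"])[0];print("cam",(-R.T@ci["tvec"]).round(3),"axis",R[2].round(3))
m=(d>0)&(H>.150)&(H<.163)&(np.hypot(P[...,0]-.6215,P[...,1]-.044)<.034);rect("barend",P,m)
k=(d>0)&(H>.150)&(H<.163)&(abs(P[...,1]-.0)<.09)&(abs(P[...,0]-.625)<.03)
q=P[k];
for y0 in np.arange(-.05,.06,.01):
    w=q[abs(q[:,1]-y0)<.004]; 
    if len(w)>30: print(y0.round(3),((w[:,0].min()+w[:,0].max())/2).round(4),(w[:,0].max()-w[:,0].min()).round(4))
v,u=np.where(m);u0,u1,v0,v1=u.min(),u.max(),v.min(),v.max();print(u0,u1,v0,v1)
hole=cv2.cvtColor(im,cv2.COLOR_BGR2GRAY)
b=((d<=0)|(H<.145))[v0:v1,u0:u1].astype(np.uint8)
n,l,st_,c=cv2.connectedComponentsWithStats(b)
for i in range(1,n):
    if st_[i,4]>20: print(st_[i],(c[i]+[u0,v0]).round(1),world(ci,d,c[i,0]+u0,c[i,1]+v0,.157)[0].round(4),"inner z",np.median(H[v0:v1,u0:u1][l==i]).round(3))
cv2.imwrite("pics/hole.png",cv2.resize(im[v0-8:v1+8,u0-8:u1+8],None,fx=6,fy=6,interpolation=cv2.INTER_NEAREST)[:600,:800])
```

```text
t 16.7 p [ 0.6264 -0.021   0.2224] q [-12.7  29.9  62.2   0.   87.7 -16.2] yang 3.44 z [ 0.004 -0.001 -1.   ] f [-0.3  0.3 -0.2] w 0.0401 0.0
cam [0.621 0.05  0.366] axis [ 0.021 -0.28  -0.96 ]
barend 3196 [622.3  35.6] [34. 51.] 2.6 z 0.1578 mean [622.2  37.9]
-0.05 0.627 0.0238
-0.04 0.6264 0.0235
-0.03 0.626 0.0236
-0.02 0.6256 0.0237
-0.01 0.6246 0.0241
0.0 0.624 0.0237
0.01 0.6238 0.0241
0.02 0.6232 0.0238
0.03 0.6226 0.0342
0.04 0.6221 0.034
0.05 0.6218 0.034
234 285 85 162
[ 16  16  19  21 313] [258.8 110.8] [0.6215 0.0445 0.157 ] inner z 0.073
[  0  52   9  25 172] [237.4 148.5] [0.6083 0.0185 0.157 ] inner z 0.125
[ 43  53   8  24 166] [280.6 148.3] [0.638  0.0204 0.157 ] inner z 0.125
```

View pics/hole.png

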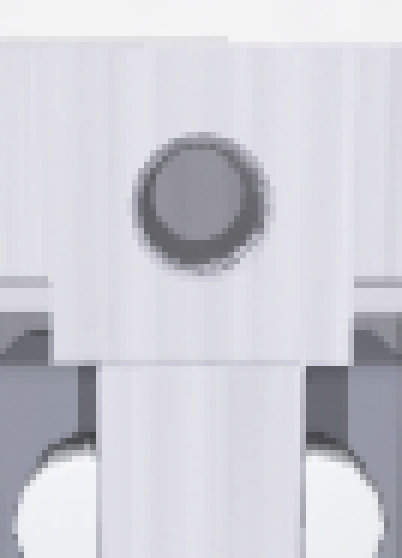

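The crop shows the bar hole concentric with the post hole: the rim centre is at about (201,203) in the crop and the bottom is visible. The measured hole (0.6215,0.0445) matches the post (0.6215,0.0444). Now the pin.

Emit:
arm_command(turn=[[0,0,0],[0,0,0],[0,0,0],[0,0,0],[0,0,0],[0,0,0],[0,0,0],[0,0,0],[0,0,0],[0,0,0],[0,0,0],[0,0,0]], xyz=[[0.517,-0.23,-0.05],[0.517,-0.23,-0.05],[0.517,-0.23,-0.05],[0.517,-0.23,-0.05],[0.517,-0.23,-0.05],[0.517,-0.23,-0.05],[0.517,-0.23,-0.05],[0.517,-0.23,-0.05],[0.517,-0.23,-0.05],[0.517,-0.23,-0.05],[0.517,-0.23,-0.05],[0.517,-0.23,-0.05]], claw=[40,40,40,40,40,40,40,40,40,40,40,40])

```text
time_s: 17.95
position: [0.4683, 0.2814, 0.2491]
tool_rot: [[-0.06, 0.998, -0.002], [0.998, 0.06, -0.001], [-0.0, -0.002, -1.0]]
ft_force: [0.1, 0.0, 0.0]
grip_width: 0.0402
gripper_force: 0.0
```

Emit:
arm_command(turn=[[0,0,-1],[0,0,-1],[0,0,-1],[0,0,-1],[0,0,-1],[0,0,-1],[0,0,-1],[0,0,-1],[0,0,-1],[0,0,-1],[0,0,-1],[0,0,-1]], xyz=[[0,0,0],[0,0,0],[0,0,0],[0,0,0],[0,0,0],[0,0,0],[0,0,0],[0,0,0],[0,0,0],[0,0,0],[0,0,0],[0,0,0]], claw=[40,40,40,40,40,40,40,40,40,40,40,40])

```text
time_s: 19.15
position: [0.4689, 0.2804, 0.249]
tool_rot: [[-0.896, 0.444, -0.002], [0.444, 0.896, -0.001], [0.002, -0.002, -1.0]]
ft_force: [-0.2, 0.1, -0.8]
grip_width: 0.04
gripper_force: 0.0
```

Emit:
arm_command(turn=[[0,0,-1],[0,0,-1],[0,0,-1],[0,0,-1],[0,0,-1],[0,0,-1],[0,0,-0.4],[0,0,0]], xyz=[[0,0,0],[0,0,0],[0,0,0],[0,0,0],[0,0,0],[0,0,0],[0,0,0],[0,0,0]], claw=[40,40,40,40,40,40,40,40])

```text
time_s: 19.95
position: [0.469, 0.2804, 0.2492]
tool_rot: [[-0.995, -0.095, -0.002], [-0.095, 0.995, -0.001], [0.002, -0.0, -1.0]]
ft_force: [0.3, 0.4, 0.0]
grip_width: 0.0399
gripper_force: 0.0
```

Run:
```python
from h import *
s=st();im,d,ci,P=cloud("wrist");cv2.imwrite("pics/w4.png",im);H=P[...,2]
np.savez("w4.npz",P=P,d=d,im=im)
near=(d>0)&(abs(P[...,0]-.48)<.13)&(abs(P[...,1]-.3)<.12)
m=near&(H>.03)&(H<.06)
n,l,c,cc=cv2.connectedComponentsWithStats(m.astype(np.uint8))
for i in range(1,n):
    if c[i,4]>80: rect(str(c[i]),P,l==i)
```

```text
t 19.95 p [0.469  0.2804 0.2492] q [ 18.5  20.8  72.9   0.   86.4 -77. ] yang 95.46 z [-0.002 -0.001 -1.   ] f [0.3 0.4 0. ] w 0.0399 0.0
[ 221   92  135  139 4389] 4389 [464.2 312.6] [164.9 154.1] 5.4 z 0.0453 mean [462.9 306.5]
```

View pics/w4.png

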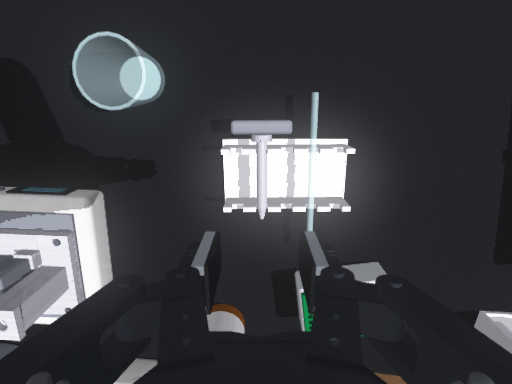

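The wrist view shows the handle at (262,128), the shank running down to the nose at (262,217), and the rod at about (312,150). Computing the pin's axis.

Run:
```python
from h import *
z=np.load("w4.npz");P,d=z["P"],z["d"];H=P[...,2]
V,U=np.mgrid[0:384,0:512]
sh=(d>0)&(U>245)&(U<280)&(V>156)&(V<195)&(H>.036)
rect("shank",P,sh); q=P[sh];x,y=q[:,0],q[:,1]
a,b=np.polyfit(x,y,1);print("yaw",np.degrees(np.arctan(a)).round(2),"y at .45",(a*.45+b).round(4),"ztop",np.percentile(q[:,2],95).round(4))
hd=(d>0)&(U>225)&(U<300)&(V>115)&(V<136)&(H>.03);rect("handle",P,hd)
ns=(d>0)&(U>250)&(U<275)&(V>208)&(V<225)&(H>.03);rect("nose",P,ns);print(P[ns][:,0].max())
co=(d>0)&(U>220)&(U<250)&(V>135)&(V<215)&(H>.025);print("comb x",[P[...,0][co&(V<160)].mean().round(4),P[...,0][co&(V>190)].mean().round(4)])
bs=(d>0)&(U>272)&(U<300)&(V>165)&(V<190);print("base z",np.median(H[bs]).round(4))
```

```text
shank 377 [478.9 283.4] [45.8 10.8] 5.5 z 0.0459 mean [478.5 283.3]
yaw 5.21 y at .45 0.2807 ztop 0.0477
handle 933 [423.6 277.5] [17.1 69.8] 5.4 z 0.0482 mean [422.8 277.6]
nose 101 [525.7 289.1] [14.  27.8] 5.6 z 0.0459 mean [523.4 288.5]
0.5326543119721181
comb x [np.float64(0.4524), np.float64(0.5214)]
base z 0.0059
```

Emit:
arm_command(turn=[[0,-1,0],[0,-1,0],[0,-1,0],[0,-1,0],[0,-1,0],[0,-1,0],[0,-1,0],[0,-1,0],[0,0,0]], xyz=[[0,0,0],[0,0,0],[0,0,0],[0,0,0],[0,0,0],[0,0,0],[0,0,0],[0,0,0],[0,0,0]], claw=[40,40,40,40,40,40,40,40,40])

```text
time_s: 20.9
position: [0.4674, 0.2803, 0.2486]
tool_rot: [[-0.764, -0.095, 0.638], [-0.074, 0.995, 0.061], [-0.641, -0.001, -0.768]]
ft_force: [-0.4, -0.4, -0.2]
grip_width: 0.04
gripper_force: 0.0
```

Run:
```python
from h import *
s=st();zt=s["tool_rot"][:,2];g=np.array([.4818,.2835,.040]);T=g+.019*zt;print(T.round(4),s["tool_rot"].round(3).tolist())
togo(T-.1*zt,s);togo(T,s)
```

```text
t 20.9 p [0.4674 0.2803 0.2486] q [ 24.1   9.5  99.9 -21.5  34.2 -57.5] yang 95.47 z [ 0.638  0.061 -0.768] f [-0.4 -0.4 -0.2] w 0.04 0.0
[0.4939 0.2847 0.0254] [[-0.764, -0.095, 0.638], [-0.074, 0.995, 0.061], [-0.641, -0.001, -0.768]]
tool shift (50mm): [2.449 0.038 1.77 ]
tool shift (50mm): [2.449 0.038 3.77 ]
```

Emit:
arm_command(turn=[[0,0,0],[0,0,0],[0,0,0],[0,0,0],[0,0,0],[0,0,0],[0,0,0]], xyz=[[0.408,0.006,0.3],[0.408,0.006,0.3],[0.408,0.006,0.3],[0.408,0.006,0.3],[0.408,0.006,0.3],[0.408,0.006,0.27],[0,0,0]], claw=[40,40,40,40,40,40,40])

```text
time_s: 21.6
position: [0.4355, 0.2775, 0.1105]
tool_rot: [[-0.764, -0.09, 0.639], [-0.073, 0.996, 0.054], [-0.642, -0.005, -0.767]]
ft_force: [0.4, 0.8, 0.7]
grip_width: 0.0395
gripper_force: 0.0
```

Run:
```python
from h import *
s=st();T=np.array([.4939,.2847,.0254]);togo(T,s)
```

```text
t 21.6 p [0.4355 0.2775 0.1105] q [ 26.1  20.8 115.4 -66.7  14.7  -7.8] yang 95.19 z [ 0.639  0.054 -0.767] f [0.4 0.8 0.7] w 0.0395 0.0
tool shift (50mm): [0.19  0.046 2.061]
```

The 40° tilt nearly runs out of wrist range, so I'll pick at 30° with the tool turned half round. That leaves the wrist free to bring the pin upright from the shaker's +y side.

Emit:
arm_command(turn=[[0,0,0],[0,0,0],[0,0,0],[0,0,0],[0,1,0],[0,1,0],[0,1,0],[0,1,0],[0,1,0],[0,1,0],[0,1,0],[0,1,0]], xyz=[[-0.4,0,-0.3],[-0.4,0,-0.3],[-0.4,0,-0.3],[-0.4,0,-0.3],[0,0,0],[0,0,0],[0,0,0],[0,0,0],[0,0,0],[0,0,0],[0,0,0],[0,0,0]], claw=[40,40,40,40,40,40,40,40,40,40,40,40])

```text
time_s: 22.8
position: [0.457, 0.2822, 0.2063]
tool_rot: [[-0.995, -0.098, -0.001], [-0.098, 0.995, 0.006], [0.0, 0.006, -1.0]]
ft_force: [0.1, 0.0, 0.3]
grip_width: 0.0399
gripper_force: 0.0
```

Emit:
arm_command(turn=[[0,0,1],[0,0,1],[0,0,1],[0,0,1],[0,0,1],[0,0,1],[0,0,1],[0,0,1],[0,0,1],[0,0,1],[0,0,1],[0,0,1]], xyz=[[0,0,0],[0,0,0],[0,0,0],[0,0,0],[0,0,0],[0,0,0],[0,0,0],[0,0,0],[0,0,0],[0,0,0],[0,0,0],[0,0,0]], claw=[40,40,40,40,40,40,40,40,40,40,40,40])

```text
time_s: 24.0
position: [0.457, 0.2822, 0.2059]
tool_rot: [[-0.579, 0.815, 0.002], [0.815, 0.579, 0.006], [0.003, 0.005, -1.0]]
ft_force: [0.1, -0.2, -0.4]
grip_width: 0.0401
gripper_force: 0.0
```

Emit:
arm_command(turn=[[0,0,1],[0,0,1],[0,0,1],[0,0,1],[0,0,1],[0,0,1],[0,0,1],[0,0,1],[0,0,1],[0,0,1],[0,0,1],[0,0,1]], xyz=[[0,0,0],[0,0,0],[0,0,0],[0,0,0],[0,0,0],[0,0,0],[0,0,0],[0,0,0],[0,0,0],[0,0,0],[0,0,0],[0,0,0]], claw=[40,40,40,40,40,40,40,40,40,40,40,40])

```text
time_s: 25.2
position: [0.457, 0.2822, 0.2059]
tool_rot: [[0.416, 0.909, 0.002], [0.909, -0.416, 0.006], [0.006, -0.0, -1.0]]
ft_force: [-0.3, 0.8, 0.2]
grip_width: 0.0401
gripper_force: 0.0
```

Emit:
arm_command(turn=[[0,0,1],[0,0,1],[0,0,1],[0,0,1],[0,0,1],[0,0,1],[0,0,1],[0,0,1],[0,0,1],[0,0,1],[0,0,1],[0,0,1]], xyz=[[0,0,0],[0,0,0],[0,0,0],[0,0,0],[0,0,0],[0,0,0],[0,0,0],[0,0,0],[0,0,0],[0,0,0],[0,0,0],[0,0,0]], claw=[40,40,40,40,40,40,40,40,40,40,40,40])

```text
time_s: 26.4
position: [0.4569, 0.2822, 0.2059]
tool_rot: [[0.996, 0.094, 0.002], [0.094, -0.996, 0.006], [0.003, -0.005, -1.0]]
ft_force: [-0.2, -0.0, -0.5]
grip_width: 0.04
gripper_force: 0.0
```

Emit:
arm_command(turn=[[0,1,0],[0,1,0],[0,1,0],[0,1,0],[0,1,0],[0,1,0],[0,0,0]], xyz=[[0,0,0],[0,0,0],[0,0,0],[0,0,0],[0,0,0],[0,0,0],[0,0,0]], claw=[40,40,40,40,40,40,40])

```text
time_s: 27.1
position: [0.4555, 0.2809, 0.2046]
tool_rot: [[0.861, 0.095, 0.499], [0.083, -0.996, 0.046], [0.501, 0.002, -0.865]]
ft_force: [-0.5, -0.1, 1.0]
grip_width: 0.0398
gripper_force: 0.0
```

Run:
```python
from h import *
s=st();zt=s["tool_rot"][:,2];T=np.array([.4818,.2835,.040])+.019*zt;print(s["tool_rot"].round(3).tolist(),T)
togo(T-.09*zt,s);togo(T,s)
```

```text
t 27.1 p [0.4555 0.2809 0.2046] q [ 23.3  12.9  99.  -14.   40.1 116.3] yang -84.57 z [ 0.499  0.046 -0.865] f [-0.5 -0.1  1. ] w 0.0398 0.0
[[0.861, 0.095, 0.499], [0.083, -0.996, 0.046], [0.501, 0.002, -0.865]] [0.49128388 0.28437442 0.02355946]
tool shift (50mm): [-1.192 -0.008  1.694]
tool shift (50mm): [-1.192 -0.008  3.494]
```

Emit:
arm_command(turn=[[0,0,0],[0,0,0],[0,0,0],[0,0,0],[0,0,0],[0,0,0],[0,0,0]], xyz=[[-0.2,0,0.28],[-0.2,0,0.28],[-0.2,0,0.28],[-0.2,0,0.28],[-0.2,0,0.28],[-0.19,0,0.28],[0,0,0]], claw=[40,40,40,40,40,40,40])

```text
time_s: 27.8
position: [0.4483, 0.2785, 0.1006]
tool_rot: [[0.863, 0.09, 0.497], [0.08, -0.996, 0.041], [0.499, 0.005, -0.867]]
ft_force: [-0.2, -0.1, -0.0]
grip_width: 0.0402
gripper_force: 0.0
```

Run:
```python
from h import *
s=st();togo([.4913,.2844,.0236],s)
```

```text
t 27.8 p [0.4483 0.2785 0.1006] q [ 23.6  21.8 108.4 -24.4  23.1 128.6] yang -84.84 z [ 0.497  0.041 -0.867] f [-0.2 -0.1 -0. ] w 0.0402 0.0
tool shift (50mm): [-0.016 -0.047  1.767]
```

Emit:
arm_command(turn=[[0,0,0],[0,0,0],[0,0,0],[0,0,0],[0,0,0],[0,0,0],[0,0,0],[0,0,0],[0,0,0]], xyz=[[0,-0.03,0.25],[0,0,0.25],[0,0,0.25],[0,0,0.25],[0,0,0.25],[0,0,0.25],[0,0,0.2],[0,0,0.1],[0,0,0]], claw=[40,40,40,40,40,40,40,40,40])

```text
time_s: 28.7
position: [0.4932, 0.2839, 0.0232]
tool_rot: [[0.861, 0.09, 0.5], [0.08, -0.996, 0.042], [0.502, 0.004, -0.865]]
ft_force: [-0.0, 0.6, 0.1]
grip_width: 0.0406
gripper_force: 0.0
```

Run:
```python
from h import *
s=st();togo([.4913,.2844,.0236],s)
```

```text
t 28.7 p [0.4932 0.2839 0.0232] q [ 21.9  33.  106.9 -37.9  14.  141.5] yang -84.81 z [ 0.5    0.042 -0.865] f [-0.   0.6  0.1] w 0.0406 0.0
tool shift (50mm): [-0.028 -0.013 -0.027]
```

Emit:
arm_command(turn=[[0,0,0],[0,0,0],[0,0,0],[0,0,0],[0,0,0],[0,0,0],[0,0,0],[0,0,0]], xyz=[[0,0,0],[0,0,0],[0,0,0],[0,0,0],[0,0,0],[0,0,0],[0,0,0],[0,0,0]], claw=[28,18,5,5,5,5,5,5], squeeze=80)

```text
time_s: 29.5
position: [0.4929, 0.2843, 0.0244]
tool_rot: [[0.86, 0.091, 0.502], [0.08, -0.996, 0.043], [0.504, 0.004, -0.864]]
ft_force: [-2.8, 0.6, 5.4]
grip_width: 0.0094
gripper_force: 78.1
```

Emit:
arm_command(turn=[[0,0,0],[0,0,0],[0,0,0],[0,0,0],[0,0,0],[0,0,0],[0,0,0],[0,0,0],[0,0,0],[0,0,0],[0,0,0]], xyz=[[0.05,0,-0.09],[0.15,0,-0.26],[0.19,0,-0.325],[0.19,0,-0.325],[0.19,0,-0.325],[0.19,0,-0.325],[0.19,0,-0.325],[0.19,0,-0.325],[0.19,0,-0.325],[0.19,0,-0.325],[0,0,0]], claw=[5,5,5,5,5,5,5,5,5,5,5])

```text
time_s: 30.6
position: [0.4936, 0.2851, 0.1967]
tool_rot: [[0.859, 0.091, 0.504], [0.08, -0.996, 0.044], [0.506, 0.003, -0.862]]
ft_force: [-0.1, 0.7, -1.1]
grip_width: 0.0097
gripper_force: 77.9
```

Emit:
arm_command(turn=[[0,-1,0],[0,-1,0],[0,-1,0],[0,-1,0],[0,-1,0],[0,-1,0],[0,0,0]], xyz=[[0,0,0],[0,0,0],[0,0,0],[0,0,0],[0,0,0],[0,0,0],[0,0,0]], claw=[5,5,5,5,5,5,5])

```text
time_s: 31.3
position: [0.494, 0.2843, 0.1927]
tool_rot: [[0.996, 0.089, 0.001], [0.089, -0.996, -0.005], [0.001, 0.005, -1.0]]
ft_force: [0.4, -0.3, -1.8]
grip_width: 0.0097
gripper_force: 78.0
```

Run:
```python
from h import *
s=st()
im,d,ci=grab("wrist");cv2.imwrite("pics/w5.png",im)
```

```text
t 31.3 p [0.494  0.2843 0.1927] q [ 18.2  25.5  74.8  -0.3  79.6 103.1] yang -84.88 z [ 0.001 -0.005 -1.   ] f [ 0.4 -0.3 -1.8] w 0.0097 77.98259854316711
```

View pics/w5.png

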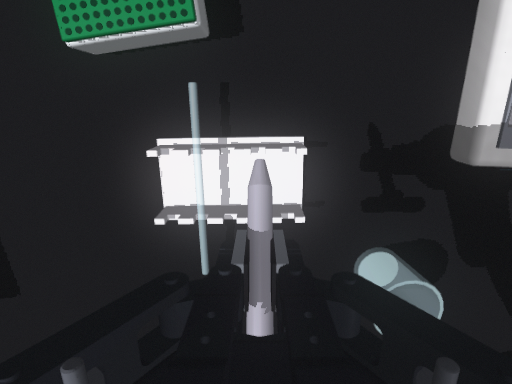

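The pin is in the grip with its nose at (260,165) px, clear of the rest, and the rod hasn't moved. I'll turn and tip it upright.

Emit:
arm_command(turn=[[0,0,0],[0,0,0],[0,0,0],[0,0,0],[0,0,0],[0,0,0],[0,0,0],[0,0,0]], xyz=[[0.05,0.33,-0.3],[0.05,0.33,-0.3],[0.05,0.33,-0.3],[0.05,0.33,-0.3],[0.05,0.33,-0.3],[0.05,0.33,-0.3],[0.05,0.33,-0.3],[0.05,0.33,-0.3]], claw=[5,5,5,5,5,5,5,5])

```text
time_s: 32.15
position: [0.5239, 0.155, 0.3151]
tool_rot: [[0.996, 0.091, 0.005], [0.091, -0.996, -0.004], [0.004, 0.005, -1.0]]
ft_force: [0.3, 0.1, -1.4]
grip_width: 0.0092
gripper_force: 78.1
```

Emit:
arm_command(turn=[[0,0,-1],[0,0,-1],[0,0,-1],[0,0,-1],[0,0,-1],[0,0,-1],[0,0,-1],[0,0,-1],[0,0,-1],[0,0,-1],[0,0,-1],[0,0,-1]], xyz=[[0,0,0],[0,0,0],[0,0,0],[0,0,0],[0,0,0],[0,0,0],[0,0,0],[0,0,0],[0,0,0],[0,0,0],[0,0,0],[0,0,0]], claw=[5,5,5,5,5,5,5,5,5,5,5,5])

```text
time_s: 33.35
position: [0.5238, 0.1557, 0.3144]
tool_rot: [[0.416, 0.909, 0.005], [0.909, -0.416, -0.004], [-0.002, 0.006, -1.0]]
ft_force: [-0.0, 0.2, -1.3]
grip_width: 0.0094
gripper_force: 78.1
```

Emit:
arm_command(turn=[[0,0,-1],[0,0,-1],[0,0,-1],[0,0,-1],[0,0,-1],[0,0,-0.6],[0,-1,0],[0,-1,0],[0,-1,0],[0,-1,0],[0,-1,0],[0,-1,0]], xyz=[[0,0,0],[0,0,0],[0,0,0],[0,0,0],[0,0,0],[0,0,0],[0,0,0],[0,0,0],[0,0,0],[0,0,0],[0,0,0],[0,0,0]], claw=[5,5,5,5,5,5,5,5,5,5,5,5])

```text
time_s: 34.55
position: [0.524, 0.1558, 0.3148]
tool_rot: [[-0.048, 0.998, 0.034], [0.861, 0.058, -0.506], [-0.507, 0.005, -0.862]]
ft_force: [0.1, -0.8, -1.9]
grip_width: 0.0095
gripper_force: 78.1
```

```bash
cat > pin.py <<'E'
from h import *
def pin(show=True):
    """pin axis in tool frame from wrist depth: line through visible shank"""
    s=env.observe();im,d,ci,P=cloud("wrist");R=s["tool_rot"]
    L=(P-s["position"])@R           # tool frame
    m=(d>0)&(abs(L[...,1])<.012)&(L[...,0]>.018)&(L[...,0]<.07)&(L[...,2]>-.09)&(L[...,2]<.02)
    q=L[m];out=[]
    K=ci;Rc=cv2.Rodrigues(ci["rvec"])[0];c=(-Rc.T@ci["tvec"]-s["position"])@R
    for a in np.arange(.018,.07,.004):     # slices along tool x
        w=q[abs(q[:,0]-a)<.002]
        if len(w)>5: out.append([a,w[:,1].min(),w[:,1].max(),np.percentile(w[:,2],5)])
    print("cam in tool",c.round(3));print(np.round(out,4).tolist());return s,im
E
python3 - <<'E'
from pin import *
s,im=pin();st()
E
```

```text
cam in tool [ 0.07  -0.001 -0.143]
[[0.018, -0.0067, 0.0052, -0.0147], [0.022, -0.0062, 0.0053, -0.0132], [0.026, -0.0063, 0.0047, -0.0107], [0.03, -0.0064, 0.0048, -0.0086], [0.034, -0.0059, 0.0044, -0.0063], [0.038, -0.005, 0.0035, -0.003], [0.042, -0.004, 0.0025, 0.0012]]
t 34.6 p [0.5236 0.1568 0.3134] q [ 17.7  24.5  62.4 -30.1  99.8  10.9] yang 3.43 z [ 0.032 -0.509 -0.86 ] f [-1.1  1.7 -4. ] w 0.0097 78.12778115272522
```

Emit:
arm_command(turn=[[0,-1,0],[0,-1,0],[0,-1,0],[0,-1,0],[0,-1,0],[0,-1,0],[0,0,0]], xyz=[[0,0,0],[0,0,0],[0,0,0],[0,0,0],[0,0,0],[0,0,0],[0,0,0]], claw=[5,5,5,5,5,5,5])

```text
time_s: 35.3
position: [0.524, 0.1561, 0.3128]
tool_rot: [[-0.03, 0.998, 0.051], [0.495, 0.059, -0.867], [-0.868, -0.001, -0.496]]
ft_force: [-0.2, 0.6, -1.0]
grip_width: 0.0097
gripper_force: 78.2
```

```bash
cat >> pin.py <<'E'
    
def aim(z,xy=(.6215,.0445)):
    s=st();R=s["tool_rot"];ax=R@[.866,0,.5];n=s["position"]+R@[.0437,-.0007,.0064]
    print("axis",ax.round(3),"nose",n.round(4),"shift",(R.T@(np.r_[xy,z]-n)/.05).round(3),"up in tool",R[2].round(3))
E
python3 -c "
from pin import *
aim(.20)"
```

```text
t 35.3 p [0.524  0.1561 0.3128] q [ 25.9  32.5  64.1 -56.5 105.9  17.4] yang 3.4 z [ 0.051 -0.867 -0.496] f [-0.2  0.6 -1. ] w 0.0097 78.2185435295105
axis [-0.001 -0.005 -1.   ] nose [0.5223 0.1721 0.2717] shift [-0.078  1.83   3.025] up in tool [-0.868 -0.001 -0.496]
```

Emit:
arm_command(turn=[[0,0,0],[0,0,0],[0,0,0],[0,0,0],[0,0,0],[0,0,0],[0,0,0],[0,0,0],[0,0,0],[0,0,0],[0,0,0],[0,0,0]], xyz=[[-0.007,0.166,0.275],[-0.007,0.166,0.275],[-0.007,0.166,0.275],[-0.007,0.166,0.275],[-0.007,0.166,0.275],[-0.007,0.166,0.275],[-0.007,0.166,0.275],[-0.007,0.166,0.275],[-0.007,0.166,0.275],[-0.007,0.166,0.275],[-0.007,0.166,0.275],[0,0,0]], claw=[5,5,5,5,5,5,5,5,5,5,5,5])

```text
time_s: 36.5
position: [0.6239, 0.026, 0.2426]
tool_rot: [[-0.025, 0.999, 0.048], [0.496, 0.054, -0.867], [-0.868, 0.002, -0.496]]
ft_force: [-0.3, 0.1, -2.1]
grip_width: 0.0094
gripper_force: 78.2
```

Run:
```python
from pin import *
aim(.175)
im,d,ci,P=cloud("wrist");cv2.imwrite("pics/w6.png",im);np.savez("w6.npz",P=P,d=d,im=im)
q=P[(d>0)&(np.hypot(P[...,0]-.6215,P[...,1]-.0445)<.02)&(P[...,2]>.19)]
for z in np.arange(.19,.26,.006):
    w=q[abs(q[:,2]-z)<.003]
    if len(w)>5: print(z.round(3),len(w),"x",w[:,0].min().round(4),w[:,0].max().round(4),"ymean",w[:,1].mean().round(4),w[:,1].max().round(4))
```

```text
t 36.5 p [0.6239 0.026  0.2426] q [ 11.9  38.2  65.2 -59.1  90.8  16.1] yang 3.11 z [ 0.048 -0.867 -0.496] f [-0.3  0.1 -2.1] w 0.0094 78.2126533985138
axis [ 0.002 -0.004 -1.   ] nose [0.6224 0.0421 0.2014] shift [ 0.483 -0.016  0.22 ] up in tool [-0.868  0.002 -0.496]
0.202 61 x 0.6191 0.6251 ymean 0.0429 0.0448
0.208 171 x 0.6181 0.6269 ymean 0.044 0.0463
0.214 244 x 0.6167 0.628 ymean 0.0451 0.048
0.22 297 x 0.6167 0.6277 ymean 0.0457 0.0487
0.226 311 x 0.6167 0.6284 ymean 0.0456 0.0483
0.232 331 x 0.6163 0.6282 ymean 0.0456 0.0486
0.238 543 x 0.6063 0.6371 ymean 0.0431 0.0487
0.244 945 x 0.6037 0.6407 ymean 0.0454 0.0545
0.25 1074 x 0.6031 0.6402 ymean 0.0523 0.0638
0.256 526 x 0.6127 0.6291 ymean 0.0522 0.0637
```

View pics/w6.png

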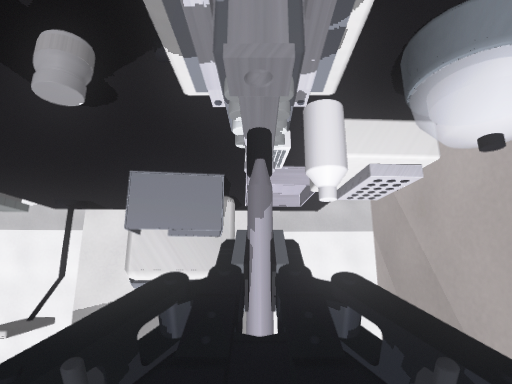

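The wrist view shows the pin hanging vertically, nose at (260,165), with the bar's hole at about (259,76). I'll measure the hole from this same frame.

Run:
```python
from h import *
z=np.load("w6.npz");P,d,im=z["P"],z["d"],z["im"];g=cv2.cvtColor(im,cv2.COLOR_BGR2GRAY)
print(g[60:92:2,240:280:2])
b=(d>0)&(abs(P[...,2]-.157)<.006)&(abs(P[...,1]-.03)<.05)&(abs(P[...,0]-.622)<.03)
r=b.copy();v,u=np.where(b);print(u.min(),u.max(),v.min(),v.max())
rect("bar",P,b&(P[...,1]>.028))
sub=(~b)[60:92,240:280].astype(np.uint8);n,l,s,c=cv2.connectedComponentsWithStats(sub)
ci=imaging.camera_info("wrist")
for i in range(1,n): print(s[i],c[i]+[240,60],world(ci,d,c[i,0]+240,c[i,1]+60,.157)[0].round(4))
```

```text
[[122 125 126 126 122 121 120 122 124 122 121 122 122 124 125 121 121 123
  125 125]
 [121 124 126 126 123 121 121 122 123 123 120 121 121 124 125 122 121 123
  124 124]
 [122 124 126 126 123 120 121 123 123 122 121 121 122 125 125 122 120 123
  125 125]
 [120 123 125 126 122 120 121 123 124 122 120 120 121 125 124 121 121 123
  124 125]
 [121 123 125 126 124 120 122 123 123 122 120 120 121 125 124 121 121 123
  124 125]
 [120 124 126 126 123 118 121 125 126 127 131 129 127 127 124 121 120 123
  124 126]
 [121 124 125 127 112 115 120 125 126 127 129 130 128 123 117 117 122 124
  125 126]
 [120 123 126 104 109 117 122 129 131 130 127 127 126 122 114 111 120 124
  125 125]
 [120 123 112 101 113 119 125 130 131 128 129 129 127 120 115 110 112 124
  125 126]
 [120 124 105 103 116 121 126 128 127 129 128 129 125 118 115 111 118 124
  125 126]
 [120 123 115 110 116 120 126 126 128 130 130 128 122 119 118 116 126 124
  126 126]
 [119 122 126 114 117 120 122 126 129 129 129 126 123 119 125 128 125 124
  125 127]
 [119 122 126 125 120 119 120 124 128 129 128 126 127 132 133 123 123 125
  125 127]
 [120 121 125 126 125 120 121 125 125 126 126 127 128 129 124 120 123 124
  126 126]
 [120 121 125 127 125 120 122 122 123 123 120 120 122 126 123 121 123 125
  126 126]
 [119 120 125 126 126 121 122 121 123 123 120 120 122 126 124 121 124 126
  126 124]]
223 294 43 137
bar 3253 [621.7  45.1] [34.6 35.2] 2.2 z 0.1575 mean [621.5  49.8]
[38  1  1  1  1] [278.  61.] [0.6303 0.0578 0.157 ]
[  9   9  21   8 102] [258.67647059  71.93137255] [0.6213 0.0486 0.157 ]
[38  8  1  1  1] [278.  68.] [0.6309 0.0523 0.157 ]
[20 17  1  1  1] [260.  77.] [0.6222 0.0443 0.157 ]
[11 23  1  1  1] [251.  83.] [0.6176 0.0385 0.157 ]
[33 22  1  1  1] [273.  82.] [0.6295 0.0401 0.157 ]
[37 23  2  2  3] [277.66666667  83.33333333] [0.6322 0.039  0.157 ]
[24 28  1  1  1] [264.  88.] [0.625 0.034 0.157]
```

Emit:
arm_command(turn=[[0,0,0],[0,0,0],[0,0,0],[0,0,0],[0,0,0],[0,0,0],[0,0,0],[0,0,0],[0,0,0]], xyz=[[0.02,-0.018,-0.033],[0.145,0,0.083],[0.145,0,0.083],[0.145,0,0.083],[0.145,0,0.083],[0.145,0,0.083],[0.07,0,0.04],[0.07,0,0.04],[0,0,0]], claw=[5,5,5,5,5,5,5,5,5])

```text
time_s: 37.45
position: [0.6224, 0.0296, 0.1935]
tool_rot: [[-0.025, 0.998, 0.05], [0.496, 0.056, -0.867], [-0.868, 0.003, -0.497]]
ft_force: [0.2, 1.5, -1.9]
grip_width: 0.0096
gripper_force: 78.2
```

```bash
python3 -c "
from pin import *
aim(.135,(.6216,.0440))"
```

```text
t 37.45 p [0.6224 0.0296 0.1935] q [ 12.3  41.   68.4 -59.1  87.8  21.4] yang 3.21 z [ 0.05  -0.867 -0.497] f [ 0.2  1.5 -1.9] w 0.0096 78.21395874023438
axis [ 0.003 -0.004 -1.   ] nose [0.6209 0.0457 0.1524] shift [0.284 0.011 0.202] up in tool [-0.868  0.003 -0.497]
```

Emit:
arm_command(turn=[[0,0,0],[0,0,0],[0,0,0],[0,0,0],[0,0,0],[0,0,0],[0,0,0],[0,0,0],[0,0,0]], xyz=[[-0.014,0.01,0.024],[0,0,0],[0.064,0,0.037],[0.064,0,0.037],[0.064,0,0.037],[0.064,0,0.037],[0.064,0,0.037],[0.064,0,0.037],[0,0,0]], claw=[5,5,5,5,5,5,5,5,5])

```text
time_s: 38.35
position: [0.623, 0.0282, 0.171]
tool_rot: [[-0.026, 0.998, 0.05], [0.496, 0.056, -0.866], [-0.868, 0.003, -0.497]]
ft_force: [0.4, 1.2, -1.4]
grip_width: 0.0095
gripper_force: 80.0
```

```bash
python3 -c "
from pin import *
aim(.127,(.6214,.0442))"
```

```text
t 38.35 p [0.623  0.0282 0.171 ] q [ 12.1  42.5  69.6 -59.2  86.4  23.6] yang 3.22 z [ 0.05  -0.866 -0.497] f [ 0.4  1.2 -1.4] w 0.0095 79.97984647750854
axis [ 0.003 -0.004 -1.   ] nose [0.6215 0.0443 0.1299] shift [ 0.05  -0.002  0.031] up in tool [-0.868  0.003 -0.497]
```

Emit:
arm_command(turn=[[0,0,0],[0,0,0],[0,0,0],[0,0,0],[0,0,0],[0,0,0],[0,0,0],[0,0,0]], xyz=[[0,0,0],[0,0,0],[0,0,0],[0,0,0],[0,0,0],[0,0,0],[0,0,0],[0,0,0]], claw=[82,82,82,82,82,82,82,82])

```text
time_s: 39.15
position: [0.6232, 0.0281, 0.1719]
tool_rot: [[-0.024, 0.998, 0.051], [0.496, 0.056, -0.867], [-0.868, 0.004, -0.497]]
ft_force: [-0.2, -0.5, -0.1]
grip_width: 0.0819
gripper_force: 0.0
```

Run:
```python
from h import *
st();im,d,ci,Q=cloud("top")
m=(d>0)&(np.hypot(Q[...,0]-.6215,Q[...,1]-.0445)<.05)
w=Q[m];print([(z.round(3),int((abs(w[:,2]-z)<.005).sum())) for z in np.arange(.14,.28,.01)])
im,d,ci=grab("wrist");cv2.imwrite("pics/w7.png",im)
```

```text
t 39.15 p [0.6232 0.0281 0.1719] q [ 12.1  42.4  69.5 -59.3  86.4  23.6] yang 3.21 z [ 0.051 -0.867 -0.497] f [-0.2 -0.5 -0.1] w 0.0819 0.0
[(np.float64(0.14), 42), (np.float64(0.15), 33), (np.float64(0.16), 146), (np.float64(0.17), 11), (np.float64(0.18), 164), (np.float64(0.19), 41), (np.float64(0.2), 46), (np.float64(0.21), 7), (np.float64(0.22), 56), (np.float64(0.23), 3), (np.float64(0.24), 0), (np.float64(0.25), 0), (np.float64(0.26), 0), (np.float64(0.27), 0), (np.float64(0.28), 0)]
```

View pics/w7.png

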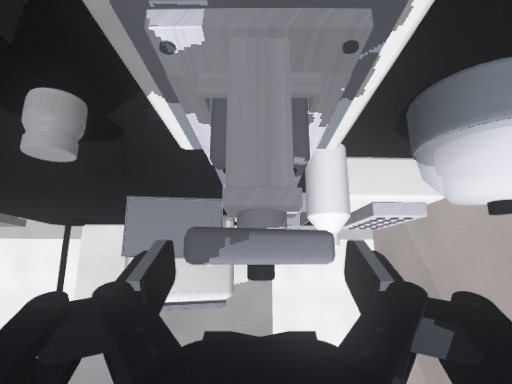

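The view shows the handle between the open fingers at (260,245), with the collar down on the bar, so the pin has dropped home. I'll back off along the tool axis, come upright and press the handle gently.

Emit:
arm_command(turn=[[0,0,0],[0,0,0],[0,0,0],[0,0,0],[0,0,0],[0,0,0],[0,0,0],[0,0,0],[0,0,0]], xyz=[[0,0,-0.1],[0,0,-0.3],[0,0,-0.4],[0,0,-0.4],[0,0,-0.4],[0,0,-0.4],[0,0,-0.4],[-0.6,0,0],[-0.4,0,0]], claw=[82,82,82,82,82,82,40,10,0])

```text
time_s: 40.15
position: [0.6182, 0.1087, 0.2767]
tool_rot: [[-0.024, 0.998, 0.053], [0.496, 0.058, -0.866], [-0.868, 0.005, -0.497]]
ft_force: [-0.0, 0.3, 0.2]
grip_width: 0.0399
gripper_force: 0.0
```

Emit:
arm_command(turn=[[0,1,0],[0,1,0],[0,1,0],[0,1,0],[0,1,0],[0,1,0],[0,1,0],[0,1,0],[0,1,0],[0,1,0],[0,1,0],[0,1,0]], xyz=[[0,0,0],[0,0,0],[0,0,0],[0,0,0],[0,0,0],[0,0,0],[0,0,0],[0,0,0],[0,0,0],[0,0,0],[0,0,0],[0,0,0]], claw=[0,0,0,0,0,0,0,0,0,0,0,0])

```text
time_s: 41.35
position: [0.6182, 0.1085, 0.276]
tool_rot: [[-0.058, 0.998, 0.005], [0.998, 0.058, 0.0], [-0.0, 0.005, -1.0]]
ft_force: [0.0, -0.1, 0.1]
grip_width: 0.0
gripper_force: 0.0
```

Run:
```python
from h import *
s=st();im,d,ci,Q=cloud("wrist")
m=(d>0)&(np.hypot(Q[...,0]-.6215,Q[...,1]-.0445)<.05)&(Q[...,2]>.165)&(Q[...,2]<.24)
if m.sum()>20: rect("handle w",Q,m);print(np.percentile(Q[m][:,2],[5,50,95]))
im,d,ci,Q=cloud("top")
m=(d>0)&(np.hypot(Q[...,0]-.6215,Q[...,1]-.0445)<.05)&(Q[...,2]>.168)&(Q[...,2]<.22);
if m.sum()>5: rect("handle t",Q,m);print(np.percentile(Q[m][:,2],[5,50,95]))
togo([.6215,.0445,.195],s)
```

```text
t 41.35 p [0.6182 0.1085 0.276 ] q [-0.8 28.5 56.   0.  95.2 -4.2] yang 3.34 z [ 0.005  0.    -1.   ] f [ 0.  -0.1  0.1] w 0.0 0.0
handle w 212 [622.4  45.1] [15.2 69.8] 77.6 z 0.1801 mean [612.8  50.3]
[0.17125394 0.18010017 0.18204902]
handle t 160 [623.7  44.2] [16.  69.2] 77.6 z 0.1797 mean [622.6  44.1]
[0.17589329 0.17968067 0.18316721]
tool shift (50mm): [-1.281 -0.017  1.62 ]
```

Emit:
arm_command(turn=[[0,0,0],[0,0,0],[0,0,0],[0,0,0],[0,0,0],[0,0,0],[0,0,0],[0,0,0]], xyz=[[-0.32,0,0],[-0.32,0,0],[-0.32,0,0.3],[-0.32,0,0.4],[0,0,0.4],[0,0,0.4],[0,0,0.15],[0,0,0]], claw=[0,0,0,0,0,0,0,0])

```text
time_s: 42.25
position: [0.6219, 0.0429, 0.1918]
tool_rot: [[-0.056, 0.998, 0.002], [0.998, 0.056, -0.004], [-0.004, 0.002, -1.0]]
ft_force: [0.5, 0.5, -0.8]
grip_width: -0.0001
gripper_force: 0.0
```

Emit:
arm_command(turn=[[0,0,0],[0,0,0],[0,0,0],[0,0,0],[0,0,0],[0,0,0],[0,0,0],[0,0,0]], xyz=[[0,0,0.06],[0,0,0.06],[0,0,0.04],[0,0,0.04],[0,0,0.04],[0,0,0.02],[0,0,0.02],[0,0,0]], claw=[0,0,0,0,0,0,0,0])

```text
time_s: 43.05
position: [0.6227, 0.0432, 0.1808]
tool_rot: [[-0.056, 0.998, 0.007], [0.998, 0.056, -0.004], [-0.004, 0.007, -1.0]]
ft_force: [-3.4, 0.7, 12.8]
grip_width: -0.0001
gripper_force: 6.3
```

Emit:
arm_command(turn=[[0,0,0],[0,0,0],[0,0,0],[0,0,0],[0,0,0],[0,0,0],[0,0,0],[0,0,0]], xyz=[[0,0,-0.1],[0,0,-0.3],[0,0,-0.5],[0,0,-0.5],[0,0,-0.5],[0,0,-0.3],[0,0,0],[0,0,0]], claw=[0,0,0,0,0,0,0,0])

```text
time_s: 43.85
position: [0.6217, 0.0435, 0.2877]
tool_rot: [[-0.056, 0.998, 0.003], [0.998, 0.056, -0.004], [-0.004, 0.003, -1.0]]
ft_force: [0.1, 0.5, -1.1]
grip_width: 0.0001
gripper_force: 0.0
```

Run:
```python
from h import *
s=st();im,d,ci,Q=cloud("wrist");H=Q[...,2]
n=(d>0)&(np.hypot(Q[...,0]-.6215,Q[...,1]-.0445)<.045)
rect("handle",Q,n&(H>.172)&(H<.2));print(np.percentile(H[n&(H>.172)&(H<.2)],[5,50,95]))
rect("caps",Q,(d>0)&(abs(Q[...,0]-.6265)<.04)&(abs(Q[...,1]+.036)<.064)&(H>.137)&(H<.148))
print(env.close_job())
```

```text
t 43.85 p [0.6217 0.0435 0.2877] q [ -6.8  27.8  55.3  -0.2  96.7 -10. ] yang 3.21 z [ 0.003 -0.004 -1.   ] f [ 0.1  0.5 -1.1] w 0.0001 0.0
handle 1529 [622.5  44.5] [16.6 69.9] 77.8 z 0.1813 mean [622.2  45.9]
[0.17598203 0.18132668 0.18268242]
caps 451 [624.4  -3.4] [45.8 36.5] 3.4 z 0.1447 mean [ 6.236e+02 -4.000e-01]
the job is handed in; nothing more can be done
None
```

The job is handed in at about 44 s: the rack is upright in the nest, the bar hole lines up with the post hole, and the pin is fully down (handle top at 181 mm, as expected with the collar on the bar); no verdict was returned.

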